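# Season the salad corner: tins on their weighted foot, tomatoes in the bowl

### The arm

A 6-joint arm with a two-finger parallel gripper is mounted at the origin on the work surface. World frame = base frame: x ahead of the robot, y to its left, z up, the work surface at z = 0. Lengths are in m, angles in degrees, forces in N, time in s.
With the tool pointing down it reaches from about 0.375 to 0.925 m from the base axis. Payload 5.7 kg.
Tool frame: the origin (TCP) lies at the very end of the fingers, on their centre line; the grasp point (between the pads) lies 19 mm behind it; z points along the fingers, y is the direction in which the jaws open and shut (so a half turn about z gives the same grasp; the last joint's range is limited). The gripper opens to 88 mm and grips with 3 to 60 N. Pads are 20 mm wide; open, the fingers measure 115 mm over their backs; the gripper's body (75 mm by 178 mm) begins 61 mm behind the grasp point.
Start: joints at [-71.167, 20.558, 86.54, -0, 72.909, -6.595], TCP at [0.258, -0.542, 0.223] pointing down, gripper open.
Joint ranges: [-170.27, 170.27], [-57.76, 135], [12.27, 136.19], [-55.21, 235.2], [11.17, 155.16], [-170.74, 170.74]. Speed limits (degrees/s): [136.94, 136.94, 180, 180, 180, 180].

### API

Orientations are given as [roll, pitch, yaw] about the fixed x, y, z axes, in that order (R = Rz(yaw) Ry(pitch) Rx(roll)).
In Python, from station import env, viewer gives the robot as it stands.
- The arm moves only by the shell command python3 -m inch 'ROWS' [FORCE]. ROWS is text: rows parted by semicolons, each of 5 numbers parted by spaces: the opening in per cent of the stroke, from 0 (shut) to 100 (fully open), then the shift along the world's x, y, z in m, then the turn about the world's z in degrees. In form: hand dx dy dz twist; .... A call has 1 to 20 rows; each row shifts and turns the commanded pose from where the row before left it; what a row does not reach is not made up. A row lasts 1/8 s, in which the tool goes at most 62.5 mm and 10.7 degrees, less where a joint would pass 70% of its speed; a pose out of reach is approached as far as the arm can. A call is refused whole if a number of a shift passes 0.0625 or a number of a turn 10.7, either way. A call with a gripper value outside its range is refused whole. The fingers move at their own pace and stop on an object; FORCE is the grip in N (left out, the last holds). Time passes only in rows, so rows that do not move let the fingers close. It gives the time, the measured TCP pose, the force and the opening at its end, in the units of the state.
- env.sense(): the state, without advancing time (a new reading comes with each control period).
- viewer.read_camera(name): name is "scene" or "top" or "wrist"; returns a dict with "frame" (420x560x3 uint8, red, green, blue), "fx", "fy", "cx", "cy" (pixels), "dist" ([k1, k2, p1, p2, k3] as OpenCV has them; the pictures are not rectified), "xyz" and "orientation" of the camera in the world; the wrist camera has in their place "hand_eye" (4x4, takes a point from camera to tool coordinates, whose origin is the TCP and whose axes are the flange's). Camera axes: x right, y up, looking along -z (the intrinsics and any distortion apply to the point x, -y, -z); pixel columns grow to the right and rows downward; lengths in m; the calibration is good to about 2 mm. A picture is of the moment at which its call begins: read the wrist's pose just before it. There is no depth.
- env.hand_in(): hands the job in, once; it reports no verdict.
The state is a dict: "time": time; "joint_positions": joint angles; "joint_velocities": joint speeds; "joint_torque": joint torques, N m; "tcp_pos": TCP position; "ee_rot": TCP orientation; "force": force on the tool from outside, world axes, zero at the start; "wrist_torque": the same for the moment, N m; "finger_gap": opening from 0.0 (shut) to 1.0 (fully open).
Only numpy, scipy, OpenCV 4.12 (cv2) and the standard library are available. Lean on these libraries where they do the work, as an engineer would, in place of code of your own. Each camera call takes 0.05 s, during which the arm holds its last target. There are 200 camera calls.

### The job

Get the salad corner ready: pour all the cherry tomatoes from the white cup into the blue-grey bowl and stand the empty cup back upright in the middle of its cork coaster. Stand every seasoning tin upright in the dark wooden tray on its weighted foot; the two ends look alike, so lift each tin to find which end is the heavy one and put that end down. Any order will do; leave the grater, the pepper mill and the jar where they are.

Things in the scene. Friction and masses are not known exactly. Their poses are not given: they have to be found in the camera images.
- tin_a: tin, maybe absent: green box (middle 84 mm, 44 mm square) with a steel cap on each end, in all 120 mm along its x axis, 46 mm square; origin at its centre. Starts lying. 0.25 to 0.42 kg; one cap, unknown which (either end of x), is the weighted foot: the tin balances about 35 mm from its centre on that side and dips there if lifted mid-way lightly (5 N; 50 N holds it stiff)
- tin_b: tin, maybe absent: green box (middle 84 mm, 44 mm square) with a steel cap on each end, in all 120 mm along its x axis, 46 mm square; origin at its centre. Starts lying. 0.25 to 0.42 kg; one cap, unknown which (either end of x), is the weighted foot: the tin balances about 35 mm from its centre on that side and dips there if lifted mid-way lightly (5 N; 50 N holds it stiff)
- tin_c: tin, maybe absent: green box (middle 84 mm, 44 mm square) with a steel cap on each end, in all 120 mm along its x axis, 46 mm square; origin at its centre. Starts lying. 0.25 to 0.42 kg; one cap, unknown which (either end of x), is the weighted foot: the tin balances about 35 mm from its centre on that side and dips there if lifted mid-way lightly (5 N; 50 N holds it stiff)
- tray: fixed dark wooden tray, 120 mm (x) by 270 mm (y), walls 6 mm thick and 14 mm high over the table, inner floor about 6 mm above the table; origin at the centre of its underside. Three tins fit in a row along its y axis, 85 mm apart
- coaster: fixed round cork coaster, 100 mm across, 5 mm thick; origin at the centre of its underside. The cup stands on it at the start
- cup: white cup without a handle, 95 mm high, 54 mm across at the foot and 72 mm at the rim (about 64 mm across at 50 mm above the foot), wall 3 mm, 0.15 kg; origin at the centre of its underside, z axis towards the mouth. Holds 5 to 8 cherry tomatoes; they roll out once it is tipped about 110 degrees from upright. It swivels in a light grip: hold it firmly (about 45 N)
- bowl: blue-grey bowl, loose on the table, 65 mm high, 220 mm across at the rim, 100 mm at the foot, wall 5 mm, 0.8 kg; origin at the centre of its underside
- tomato0: cherry tomato, a hard red or orange ball 19 mm across, 10 g, origin at its centre; in the cup at the start; may be absent
- tomato1: cherry tomato, a hard red or orange ball 19 mm across, 10 g, origin at its centre; in the cup at the start; may be absent
- tomato2: cherry tomato, a hard red or orange ball 19 mm across, 10 g, origin at its centre; in the cup at the start; may be absent
- tomato3: cherry tomato, a hard red or orange ball 19 mm across, 10 g, origin at its centre; in the cup at the start; may be absent
- tomato4: cherry tomato, a hard red or orange ball 19 mm across, 10 g, origin at its centre; in the cup at the start; may be absent
- tomato5: cherry tomato, a hard red or orange ball 19 mm across, 10 g, origin at its centre; in the cup at the start; may be absent
- tomato6: cherry tomato, a hard red or orange ball 19 mm across, 10 g, origin at its centre; in the cup at the start; may be absent
- tomato7: cherry tomato, a hard red or orange ball 19 mm across, 10 g, origin at its centre; in the cup at the start; may be absent
- grater: bystander: steel grater with a red handle lying flat, about 95 mm (x) by 340 mm (y, the handle at -y), 20 mm high; origin under the steel plate's centre
- mill: bystander: small wooden pepper mill standing upright, 54 mm across, 98 mm high; origin at the centre of its foot
- jar: bystander: amber glass jar standing upright, 68 mm across, 100 mm high; origin at the centre of its foot

How it is judged:
By the outcome, as a careful person would: the job done as asked, in the order asked, and still so for the second after the job is handed in, with the robot touching nothing.
Of tin_a, tin_b, tin_c only 2 to 3 are there at a start; the rules pass over those that are not, and their reading is None.
Of tomato4, tomato5, tomato6, tomato7 only 1 to 4 are there at a start; the rules pass over those that are not, and their reading is None.
At some moment in a run one of tin_a, tin_b, tin_c may be knocked a few centimetres aside while the robot is not near it.
It also fails if it takes over 210 s, if anything falls off the work surface, if the arm or the gripper's body presses on something with over 40 N, if the wrist force passes 120 N, or if a joint passes its speed limit or range.

## Working session

There is one attempt and no reset: what is moved stays moved. The work goes in short steps, Python scripts to look and compute and a shell command to move; the robot and the scene stay as the last step left them, time stands still between calls to the robot, and variables do not carry over. Pictures are saved under pics/ and viewed, about 12 in all and at most 16, crops included, and the job is handed in when it is done.

```bash
ls; mkdir -p pics; cat > h.py <<'E'
import numpy as np,cv2
from scipy.spatial.transform import Rotation as R
from station import env,viewer
def cam(name):
    s=env.sense(); c=viewer.read_camera(name)
    if name=="wrist":
        T=np.eye(4);T[:3,:3]=R.from_euler('xyz',s['ee_rot'],degrees=True).as_matrix();T[:3,3]=s['tcp_pos']
        T=T@np.array(c['hand_eye'])
    else:
        T=np.eye(4);T[:3,:3]=R.from_euler('xyz',c['orientation'],degrees=True).as_matrix() if np.size(c['orientation'])==3 else c['orientation'];T[:3,3]=c['xyz']
    K=np.array([[c['fx'],0,c['cx']],[0,c['fy'],c['cy']],[0,0,1.]])
    return c['frame'],K,np.array(c['dist'],float),T
def ray(K,d,T,px,z):
    "pixels -> world points at height z"
    u=cv2.undistortPoints(np.array(px,float).reshape(-1,1,2),K,d).reshape(-1,2)
    v=np.c_[u[:,0],-u[:,1],-np.ones(len(u))]@T[:3,:3].T
    return T[:3,3]+v*((z-T[2,3])/v[:,2])[:,None]
def save(f,name,box=None,k=1):
    if box: f=f[box[1]:box[3],box[0]:box[2]]
    cv2.imwrite('pics/'+name,cv2.resize(f[:,:,::-1],None,fx=k,fy=k,interpolation=cv2.INTER_CUBIC))
def st():
    s=env.sense();print(round(s['time'],2),np.round(s['tcp_pos'],4),np.round(s['ee_rot'],1),'F',np.round(s['force'],1),'M',np.round(s['wrist_torque'],2),'gap',round(s['finger_gap']*88,1))
E
python3 - <<'E'
from h import *
import pickle
for n in('top','scene'):
    r=cam(n);save(r[0],n+'0.png',k=1.4);pickle.dump(r,open(n+'0.pkl','wb'));print(n,np.round(r[3],3).tolist(),r[1][0,0])
print(viewer.read_camera('wrist')['hand_eye']);st()
E
```

```text
pics
top [[-0.012, 0.984, -0.175, 0.451], [-1.0, -0.013, -0.0, 0.013], [-0.002, 0.175, 0.984, 1.081], [0.0, 0.0, 0.0, 1.0]] 469.5787871454878
scene [[-0.311, -0.813, 0.493, 1.173], [0.95, -0.268, 0.158, 0.177], [0.003, 0.518, 0.856, 1.007], [0.0, 0.0, 0.0, 1.0]] 465.12918213381545
[[-4.92921972e-04  9.64612405e-01  2.63671509e-01  7.21005834e-02]
 [ 9.99999338e-01  2.01372814e-04  1.13275391e-03  1.28738407e-03]
 [ 1.03957220e-03  2.63671892e-01 -9.64611866e-01 -1.63002333e-01]
 [ 0.00000000e+00  0.00000000e+00  0.00000000e+00  1.00000000e+00]]
0.15 [ 0.2575 -0.5414  0.222 ] [-179.9   -0.    25.4] F [-0.  -0.5 -1.2] M [-0.04 -0.    0.01] gap 88.2
```

View pics/top0.png

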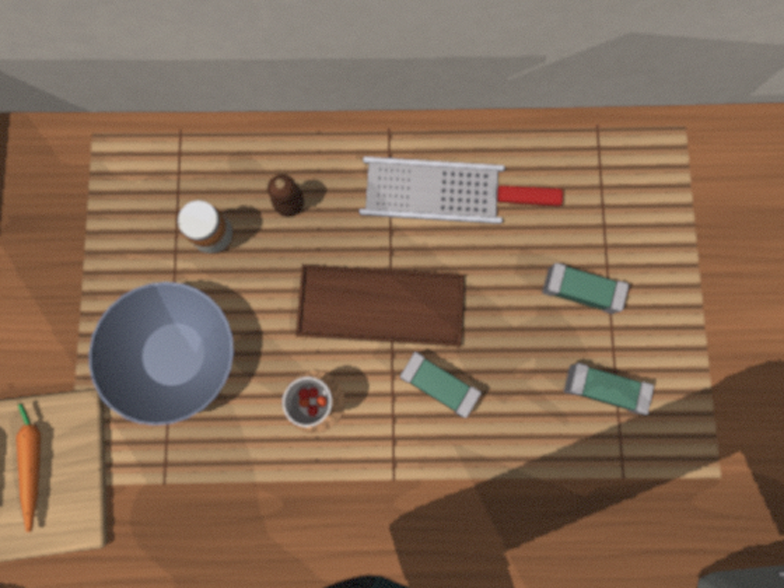

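View pics/scene0.png

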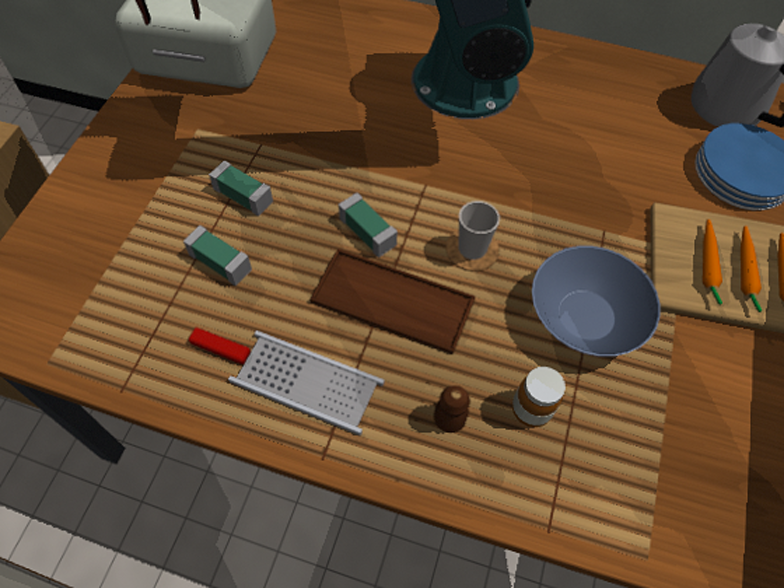

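```bash
python3 - <<'E'
from h import *
import pickle
f,K,d,T=pickle.load(open('top0.pkl','rb'))
P=lambda L,z:np.round(ray(K,d,T,np.array(L)/1.4,z)[:,:2],3).tolist()
print('tray',P([(303,266),(465,275),(461,344),(299,334)],.014))
print('cup',P([(308,402)],.1),'bowl',P([(162,352)],.065),P([(92,352),(233,352)],.065),'floor',P([(174,354)],.005))
print('mill',P([(284,184)],.098),'jar',P([(199,220)],.1),'grater',P([(362,157),(363,215),(500,222),(563,195)],.02))
hsv=cv2.cvtColor(f,cv2.COLOR_RGB2HSV)
m=cv2.inRange(hsv,(60,60,40),(95,255,255))
for c in cv2.findContours(m,0,1)[0]:
    if cv2.contourArea(c)>300:
        w=ray(K,d,T,c.reshape(-1,2),.046)[:,:2].astype(np.float32)
        (cx,cy),(a,b),an=cv2.minAreaRect(w*1000); print('tin',cx,cy,a,b,an)
f,K,d,T=pickle.load(open('scene0.pkl','rb'))
print('scene cup',P([(478,219)],.1),'bowl',P([(596,301)],.065))
m=cv2.inRange(cv2.cvtColor(f,cv2.COLOR_RGB2HSV),(60,60,40),(95,255,255))
E
```

```text
tray [[0.669, 0.147], [0.65, -0.12], [0.537, -0.11], [0.556, 0.152]]
cup [[0.448, 0.127]] bowl [[0.527, 0.355]] [[0.528, 0.46], [0.525, 0.247]] floor [[0.528, 0.355]]
mill [[0.782, 0.167]] jar [[0.725, 0.296]] grater [[0.855, 0.048], [0.753, 0.047], [0.738, -0.181], [0.783, -0.287]]
tin 463.63165283203125 -334.90618896484375 78.90365600585938 43.28706359863281 72.37828063964844
tin 472.65423583984375 -71.27114868164062 79.25495910644531 41.805702209472656 57.69050979614258
tin 620.4761352539062 -308.90081787109375 78.78873443603516 47.647308349609375 71.8415298461914
scene cup [[0.453, 0.127]] bowl [[0.532, 0.356]]
```

```bash
python3 -m inch '100 .03 .032 -.015 6.7;100 .03 .032 -.015 6.7;100 .03 .032 -.015 6.7;100 .03 .032 -.015 6.7;100 .03 .032 -.015 6.7;100 .03 .032 -.015 6.7;100 .03 .033 -.012 6.8;100 0 0 0 0' 5
python3 - <<'E'
from h import *
import pickle
f,K,d,T=r=cam('wrist');pickle.dump(r,open('w1.pkl','wb'));save(f,'w1.png',k=1)
st()
m=cv2.inRange(cv2.cvtColor(f,cv2.COLOR_RGB2HSV),(60,60,30),(95,255,255))
for c in cv2.findContours(m,0,1)[0]:
    if cv2.contourArea(c)>300:
        w=ray(K,d,T,c.reshape(-1,2),.045)[:,:2].astype(np.float32)
        print('tin',np.round(cv2.minAreaRect(w*1000)[0]),cv2.minAreaRect(w*1000)[1:],cv2.boundingRect(c))
E
```

```text
time: 1.15
tcp_pos: [0.4683, -0.314, 0.1194]
ee_rot: [-179.9, -0.1, 72.7]
force: [-0.7, -0.4, 0.4]
finger_gap: 1.001
1.2 [ 0.4678 -0.3156  0.12  ] [-179.9   -0.    72.5] F [ 0.2 -0.1 -0. ] M [-0.03 -0.09  0.07] gap 88.3
tin [ 465. -339.] ((81.9512939453125, 42.676666259765625), 72.68132019042969) (253, 199, 62, 108)
tin [ 616. -311.] ((82.3393325805664, 60.19295120239258), 72.5837631225586) (437, 90, 101, 124)
```

View pics/w1.png

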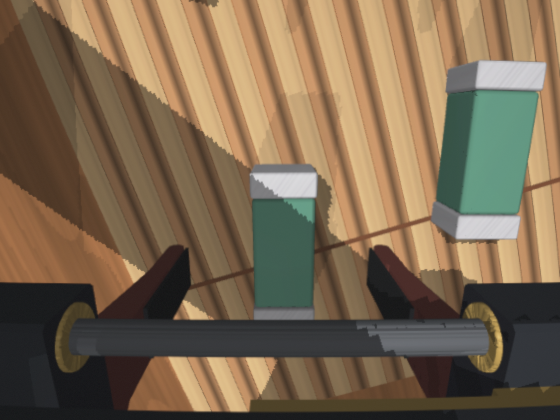

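The wrist view shows tin A between the open fingers, with green at about columns 255–315 and the far cap at row 180. The jaws are square to it. I'll go down, grip lightly and lift.

```bash
python3 -m inch '100 0 0 -.04 0;100 0 0 -.04 0;100 0 0 -.02 0;100 0 0 -.012 0;100 0 0 0 0;0 0 0 0 0;0 0 0 0 0;0 0 0 0 0;0 0 0 0 0;0 0 0 0 0;0 0 0 0 0;0 0 0 .01 0;0 0 0 .01 0;0 0 0 .01 0;0 0 0 .01 0;0 0 0 0 0;0 0 0 0 0' 5
python3 - <<'E'
from h import *
st()
f,K,d,T=cam('scene');save(f,'s1.png',(100,80,330,240),3)
f,K,d,T=cam('wrist');save(f,'w2.png',k=1)
a=cv2.imread('pics/s1.png');b=cv2.imread('pics/w2.png')
cv2.imwrite('pics/m1.png',np.hstack([cv2.resize(a,(440,306)),cv2.resize(b,(360,306))]))
E
```

```text
time: 3.32
tcp_pos: [0.4682, -0.3165, 0.0492]
ee_rot: [179.9, -0.0, 72.4]
force: [2.1, 3.1, 4.2]
finger_gap: 0.501
3.33 [ 0.4682 -0.3165  0.0492] [179.9  -0.   72.4] F [2.1 3.1 4.2] M [ 0.52 -0.24  0.06] gap 44.1
```

View pics/m1.png

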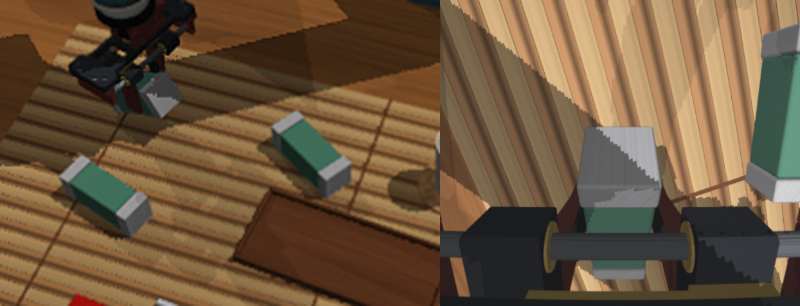

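The + end cap now faces up and the − end dips, so the foot is on the − end. I'll lift further and let it swing.

```bash
python3 -m inch '0 0 0 .015 0;0 0 0 .015 0;0 0 0 .015 0;0 0 0 .015 0;0 0 0 .02 0;0 0 0 .02 0;0 0 0 0 0;0 0 0 0 0;0 0 0 0 0;0 0 0 0 0' 
python3 - <<'E'
from h import *
st()
f,K,d,T=cam('scene');save(f,'s2.png',(100,40,330,200),3)
f,K,d,T=cam('wrist');save(f,'w3.png',k=1)
a=cv2.imread('pics/s2.png');b=cv2.imread('pics/w3.png')
cv2.imwrite('pics/m2.png',np.hstack([cv2.resize(a,(440,306)),cv2.resize(b,(360,306))]))
E
```

```text
time: 4.68
tcp_pos: [0.4672, -0.3165, 0.1479]
ee_rot: [-179.9, -0.0, 72.4]
force: [0.4, -0.5, -2.7]
finger_gap: 0.5
4.67 [ 0.4672 -0.3165  0.1479] [-179.9   -0.    72.4] F [ 0.4 -0.5 -2.7] M [-0.09 -0.03  0.  ] gap 44.0
```

View pics/m2.png

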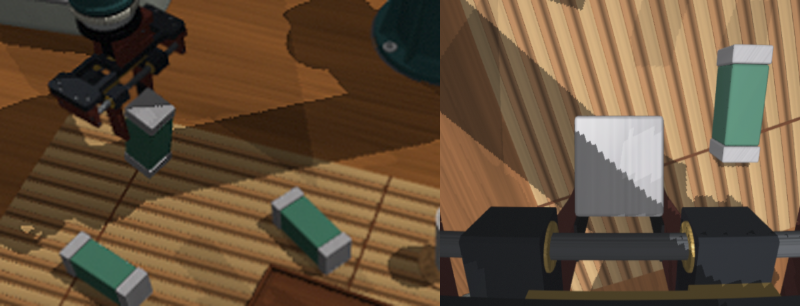

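```bash
python3 -m inch '0 .008 .0235 0 .7;0 .0158 .0465 0 1.5;0 .0158 .0465 0 1.5;0 .0158 .0465 0 1.5;0 .0158 .0465 0 1.5;0 .0158 .0465 0 1.5;0 .0158 .0465 0 1.5;0 .0158 .0465 0 1.5;0 .0158 .0465 0 1.5;0 .008 .023 0 .8;0 0 0 0 0;0 0 0 0 0;0 0 0 0 0' 20
python3 - <<'E'
from h import *
st()
f,K,d,T=cam('top');save(f,'t3.png',(180,150,400,310),2)
f,K,d,T=cam('scene');save(f,'s3.png',(180,120,400,280),2)
cv2.imwrite('pics/m3.png',np.hstack([cv2.resize(cv2.imread('pics/'+n),(400,290)) for n in('t3.png','s3.png')]))
E
```

```text
time: 6.4
tcp_pos: [0.6095, 0.1002, 0.1485]
ee_rot: [-180.0, 0.0, 85.8]
force: [-0.1, -0.1, -3.3]
finger_gap: 0.496
6.4 [0.6095 0.1002 0.1485] [-180.     0.    85.8] F [-0.1 -0.1 -3.3] M [-0.1  -0.03 -0.02] gap 43.7
```

View pics/m3.png

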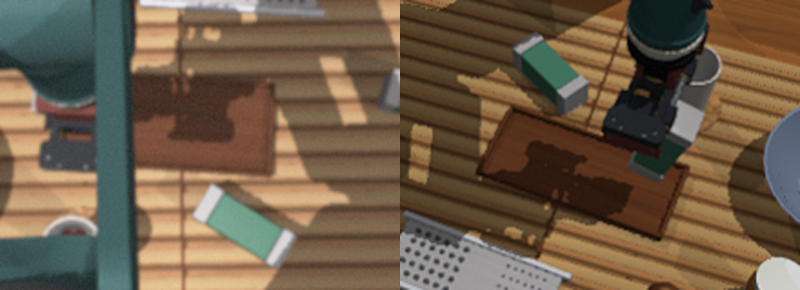

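```bash
python3 -m inch '0 0 0 -.02 0;0 0 0 -.02 0;0 0 0 -.02 0;0 0 0 -.005 0;0 0 0 0 0;0 0 0 0 0' 20
python3 -m inch '0 0 0 0 0;0 0 0 0 0;0 0 0 -.005 0;0 0 0 -.005 0;0 0 0 -.003 0;0 0 0 -.003 0;0 0 0 0 0;0 0 0 0 0' 5
python3 -c "from h import *;st()"
```

```text
time: 7.25
tcp_pos: [0.6108, 0.1015, 0.0846]
ee_rot: [179.9, -0.0, 85.9]
force: [0.9, -1.3, -3.8]
finger_gap: 0.495
time: 8.25
tcp_pos: [0.6104, 0.1013, 0.0684]
ee_rot: [180.0, 0.0, 85.9]
force: [-1.1, -1.6, 5.2]
finger_gap: 0.501
8.25 [0.6104 0.1013 0.0684] [180.    0.   85.9] F [-1.1 -1.6  5.2] M [-0.27  0.29  0.06] gap 44.1
```

```bash
python3 -m inch '70 0 0 0 0;100 0 0 0 0;100 0 0 0 0;100 0 0 0 0;100 0 0 .02 0;100 0 0 .04 0;100 0 0 .04 0;100 -.02 -.025 .01 -4;100 -.025 -.03 0 -5;100 -.025 -.03 0 -5;100 -.025 -.03 0 -5;100 -.02 -.025 0 -5;100 -.011 -.015 -.03 -4.2;100 0 0 -.03 0;100 0 0 0 0' 5
python3 - <<'E'
from h import *
st()
f,K,d,T=cam('wrist')
a=f
m=cv2.inRange(cv2.cvtColor(f,cv2.COLOR_RGB2HSV),(60,60,30),(95,255,255))
for c in cv2.findContours(m,0,1)[0]:
    if cv2.contourArea(c)>300:
        w=ray(K,d,T,c.reshape(-1,2),.045)[:,:2].astype(np.float32)
        print('tin',np.round(cv2.minAreaRect(w*1000)[0]),cv2.minAreaRect(w*1000)[1:],cv2.boundingRect(c))
f,K,d,T=cam('scene')
save(np.hstack([f[80:360,130:410],a[80:360,140:420]]),'m4.png',k=1.4)
E
```

```text
time: 10.12
tcp_pos: [0.4821, -0.0531, 0.1161]
ee_rot: [-179.8, 0.1, 57.7]
force: [0.6, -0.0, 0.1]
finger_gap: 1.001
10.12 [ 0.4821 -0.0531  0.1161] [-1.798e+02  1.000e-01  5.770e+01] F [ 0.6 -0.   0.1] M [-0.01 -0.08 -0.  ] gap 88.1
tin [473. -74.] ((82.20364379882812, 42.94116973876953), 57.828224182128906) (252, 196, 63, 110)
```

View pics/m4.png

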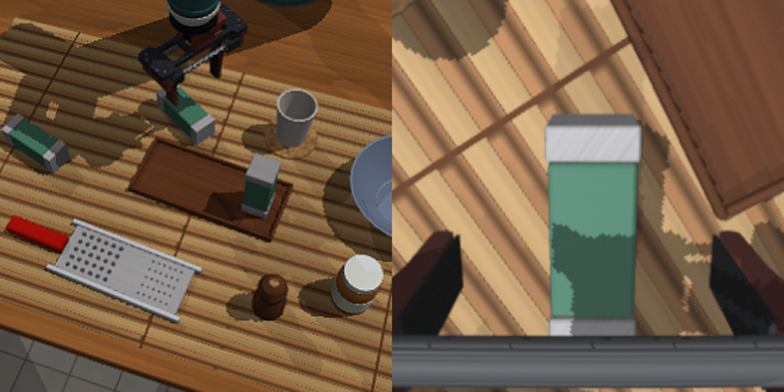

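```bash
python3 -m inch '100 0 0 -.04 0;100 0 0 -.04 0;100 0 0 -.02 0;100 0 0 -.008 0;100 0 0 0 0;0 0 0 0 0;0 0 0 0 0;0 0 0 0 0;0 0 0 0 0;0 0 0 0 0;0 0 0 0 0;0 0 0 .01 0;0 0 0 .01 0;0 0 0 .01 0;0 0 0 .01 0;0 0 0 0 0;0 0 0 0 0' 5
python3 - <<'E'
from h import *
st()
f,K,d,T=cam('wrist')
save(f,'w5.png')
for f in(f,cv2.imread('pics/w2.png')[:,:,::-1]):
  m=cv2.inRange(cv2.cvtColor(f,cv2.COLOR_RGB2HSV),(60,60,30),(95,255,255))
  for c in cv2.findContours(m,0,1)[0]:
    if cv2.contourArea(c)>300: print(cv2.boundingRect(c))
E
```

```text
time: 12.35
tcp_pos: [0.4839, -0.0533, 0.0496]
ee_rot: [-180.0, -0.0, 57.7]
force: [-0.4, -0.7, -4.2]
finger_gap: 0.501
12.35 [ 0.4839 -0.0533  0.0496] [-180.    -0.    57.7] F [-0.4 -0.7 -4.2] M [-0.12  0.04 -0.02] gap 44.1
(229, 358, 100, 41)
(223, 259, 111, 61)
(239, 357, 80, 11)
(223, 285, 112, 35)
(484, 73, 76, 171)
```

View pics/w5.png

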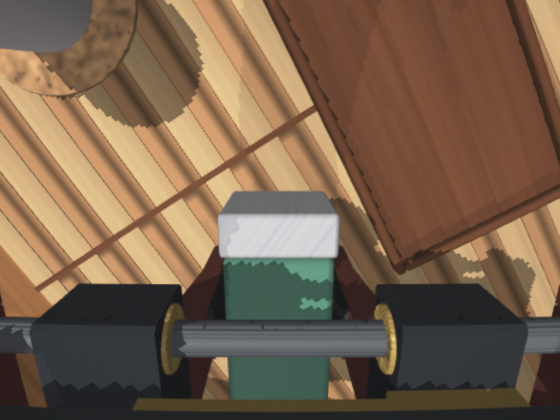

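The tin hangs level, with its green still visible below the cap in rows 259–400. The balance point is therefore near the grip, and the foot is on the + end. I'll set it down and grip it on the other side of the middle.

```bash
python3 -m inch '0 0 0 -.02 0;0 0 0 -.018 0;0 0 0 0 0;100 0 0 0 0;100 0 0 0 0;100 0 0 0 0;100 0 0 0 0;100 -.0214 -.0338 0 0;100 0 0 0 0;0 0 0 0 0;0 0 0 0 0;0 0 0 0 0;0 0 0 0 0;0 0 0 0 0;0 0 0 0 0;0 0 0 .01 0;0 0 0 .01 0;0 0 0 .01 0;0 0 0 .01 0' 5
python3 -m inch '0 0 0 .015 0;0 0 0 .015 0;0 0 0 .015 0;0 0 0 .015 0;0 0 0 .02 0;0 0 0 .02 0;0 0 0 0 0;0 0 0 0 0;0 0 0 0 0;0 0 0 0 0'
python3 - <<'E'
from h import *
st()
f,K,d,T=cam('wrist');g,K,d,T=cam('scene')
save(np.hstack([g[60:340,130:410],f[80:360,140:420]]),'m5.png',k=1.4)
E
```

```text
time: 14.78
tcp_pos: [0.4627, -0.0872, 0.0525]
ee_rot: [180.0, -0.0, 57.7]
force: [0.3, 0.5, -3.0]
finger_gap: 0.502
time: 16.02
tcp_pos: [0.4621, -0.087, 0.1509]
ee_rot: [-179.9, 0.0, 57.7]
force: [-0.6, 0.3, -4.1]
finger_gap: 0.5
16.02 [ 0.4621 -0.087   0.1509] [-179.9    0.    57.7] F [-0.6  0.3 -4.1] M [ 0.02 -0.06  0.01] gap 44.0
```

View pics/m5.png

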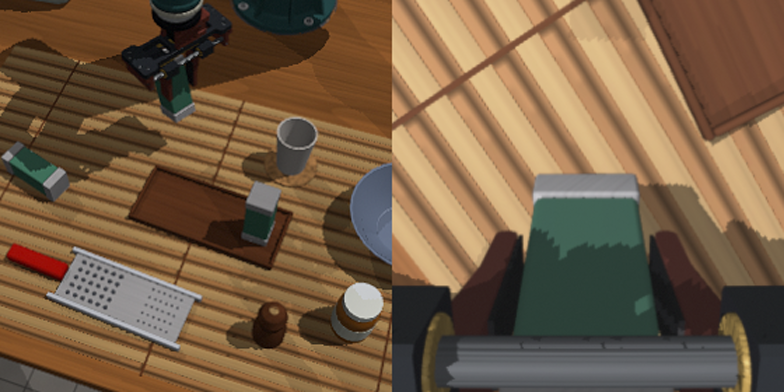

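```bash
python3 -m inch '0 .016 .025 0 0;0 -.016 -.025 0 0;0 .016 .025 0 0;0 -.016 -.025 0 0;0 .016 .025 0 0;0 -.016 -.025 0 0;0 0 0 0 0;0 0 0 0 0;0 0 0 0 0;0 0 0 0 0' 4
python3 - <<'E'
from h import *
st()
f,K,d,T=cam('wrist');save(f,'w6.png')
for f in(f,):
  m=cv2.inRange(cv2.cvtColor(f,cv2.COLOR_RGB2HSV),(60,60,30),(95,255,255))
  for c in cv2.findContours(m,0,1)[0]:
    if cv2.contourArea(c)>300:
      x=cv2.boundingRect(c);print(x)
      # bottom-edge of green at far end: rest ray -> hanging geometry
P=np.array(env.sense()['tcp_pos']);tx=np.array([np.cos(np.radians(57.7)),np.sin(np.radians(57.7)),0])
g=P+[0,0,.019]
for phi in(0,5,10,15,20,25,30):
  s,c_=np.sin(np.radians(phi)),np.cos(np.radians(phi))
  ax=tx*s-np.array([0,0,1])*c_; n=tx*c_+np.array([0,0,1])*s
  q=g+ax*(.02+.042)+n*.022
  v=(q-T[:3,3])@T[:3,:3]
  px,_=cv2.projectPoints(np.array([[v[0],-v[1],-v[2]]]),np.zeros(3),np.zeros(3),K,d);print(phi,px.ravel())
E
```

```text
time: 17.38
tcp_pos: [0.4629, -0.087, 0.1517]
ee_rot: [180.0, -0.0, 57.7]
force: [-0.7, 0.2, 0.4]
finger_gap: 0.007
17.38 [ 0.4629 -0.087   0.1517] [180.   -0.   57.7] F [-0.7  0.2  0.4] M [-0.09 -0.03 -0.03] gap 0.6
(513, 272, 46, 45)
(277, 201, 58, 84)
0 [276.55880723 201.03176412]
5 [276.5287639  193.04164153]
10 [276.49359044 185.28971265]
15 [276.45306507 177.80814722]
20 [276.40694331 170.63460755]
25 [276.35496027 163.81307033]
30 [276.29683417 157.39471384]
```

The 4 N grip was too light and the tin slipped out. I need to find where it landed.

```bash
python3 - <<'E'
from h import *
st()
g,K,d,T=cam('scene');f,K,d,T=cam('wrist')
save(np.hstack([g[60:340,100:440],f[80:360,180:460]]),'m6.png',k=1.27)
m=cv2.inRange(cv2.cvtColor(f,cv2.COLOR_RGB2HSV),(60,60,30),(95,255,255))
for c in cv2.findContours(m,0,1)[0]:
    if cv2.contourArea(c)>300:
        w=ray(K,d,T,c.reshape(-1,2),.045)[:,:2].astype(np.float32)
        print('tin',np.round(cv2.minAreaRect(w*1000)[0]),cv2.minAreaRect(w*1000)[1:],cv2.boundingRect(c))
E
```

```text
17.43 [ 0.4628 -0.087   0.1517] [180.   -0.   57.7] F [-0.6 -0.9 -0.5] M [-0.01 -0.05 -0.01] gap 0.4
tin [ 608. -269.] ((41.925689697265625, 44.44056701660156), 56.31968307495117) (513, 272, 46, 45)
tin [ 467. -125.] ((71.843994140625, 42.82637023925781), 62.27388000488281) (277, 201, 58, 84)
```

View pics/m6.png

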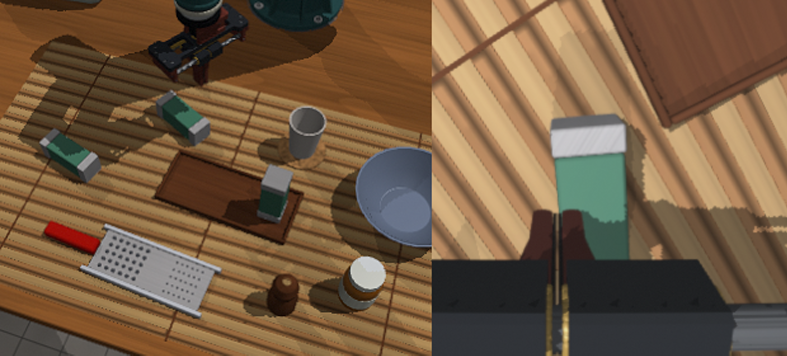

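```bash
python3 -m inch '100 0 0 0 0;100 -.008 -.06 0 4.5;100 0 0 0 0;100 0 0 0 0;100 0 0 0 0' 6
python3 - <<'E'
from h import *
st()
f,K,d,T=cam('wrist')
m=cv2.inRange(cv2.cvtColor(f,cv2.COLOR_RGB2HSV),(60,60,30),(95,255,255))
for c in cv2.findContours(m,0,1)[0]:
    if cv2.contourArea(c)>300:
        w=ray(K,d,T,c.reshape(-1,2),.045)[:,:2].astype(np.float32)
        print('tin',np.round(cv2.minAreaRect(w*1000)[0]),cv2.minAreaRect(w*1000)[1:],cv2.boundingRect(c))
E
```

```text
time: 18.15
tcp_pos: [0.4544, -0.1462, 0.1515]
ee_rot: [-180.0, -0.0, 62.2]
force: [-0.2, 0.7, 0.5]
finger_gap: 0.535
18.15 [ 0.4544 -0.1462  0.1515] [-180.    -0.    62.2] F [-0.2  0.7  0.5] M [-0.01  0.06  0.02] gap 47.1
tin [ 614. -296.] ((87.5689926147461, 58.407596588134766), 71.90838623046875) (493, 233, 67, 85)
tin [ 464. -130.] ((82.2112045288086, 42.825042724609375), 62.51308059692383) (250, 131, 58, 106)
```

```bash
python3 -m inch '100 0 0 0 0;100 0 0 0 0;100 0 0 0 0;100 0 0 0 0;100 0 0 0 0;100 0 0 -.05 0;100 0 0 -.05 0;100 0 0 -.03 0;100 0 0 -.0125 0;100 0 0 0 0;0 0 0 0 0;0 0 0 0 0;0 0 0 0 0;0 0 0 0 0;0 0 0 0 0;0 0 0 0 0' 6
python3 -m inch '0 0 0 .01 0;0 0 0 .01 0;0 0 0 .01 0;0 0 0 .01 0;0 0 0 .015 0;0 0 0 .015 0;0 0 0 .015 0;0 0 0 .015 0;0 0 0 .02 0;0 0 0 .02 0;0 0 0 0 0;0 0 0 0 0;0 0 0 0 0;0 0 0 0 0' 6
python3 -m inch '0 0 0 0 0;0 0 0 0 0;0 0 0 0 0' 20
python3 - <<'E'
from h import *
st()
f,K,d,T=cam('wrist')
save(f,'w7.png')
m=cv2.inRange(cv2.cvtColor(f,cv2.COLOR_RGB2HSV),(60,60,30),(95,255,255))
for c in cv2.findContours(m,0,1)[0]:
    if cv2.contourArea(c)>300: print(cv2.boundingRect(c))
P=np.array(env.sense()['tcp_pos']);a=np.radians(62.2);tx=np.array([np.cos(a),np.sin(a),0])
g=P+[0,0,.019]
for phi in(0,10,20,30):
  s,c_=np.sin(np.radians(phi)),np.cos(np.radians(phi))
  ax=tx*s-np.array([0,0,1])*c_; n=tx*c_+np.array([0,0,1])*s
  o=[]
  for L in(.062,.08):
    q=g+ax*L+n*.018
    v=(q-T[:3,3])@T[:3,:3]
    px,_=cv2.projectPoints(np.array([[v[0],-v[1],-v[2]]]),np.zeros(3),np.zeros(3),K,d);o.append(px.ravel()[1])
  print(phi,o)
E
```

```text
time: 20.2
tcp_pos: [0.4547, -0.1472, 0.0093]
ee_rot: [180.0, 0.0, 62.2]
force: [-0.6, 0.7, 4.6]
finger_gap: 0.504
time: 21.95
tcp_pos: [0.4541, -0.1469, 0.1484]
ee_rot: [-179.9, 0.0, 62.2]
force: [-0.2, 0.0, -3.9]
finger_gap: 0.501
time: 22.32
tcp_pos: [0.4546, -0.1472, 0.1491]
ee_rot: [-180.0, 0.0, 62.2]
force: [-0.1, -1.5, -4.3]
finger_gap: 0.499
22.32 [ 0.4546 -0.1472  0.1491] [-180.     0.    62.2] F [-0.1 -1.5 -4.3] M [ 0.03 -0.08  0.02] gap 43.9
(494, 233, 66, 85)
(227, 220, 104, 100)
0 [np.float64(207.38818739249032), np.float64(200.40898081392314)]
10 [np.float64(191.58783993548855), np.float64(180.79027817740925)]
20 [np.float64(176.79782402877328), np.float64(161.85827409266307)]
30 [np.float64(163.3150705021153), np.float64(143.82788028097846)]
```

```bash
python3 -m inch '0 .012 .013 0 2;0 .025 .0272 0 4;0 .025 .0272 0 4;0 .025 .0272 0 4;0 .025 .0272 0 4;0 .025 .0272 0 4;0 .012 .014 0 1.8;0 0 0 0 0;0 0 0 -.02 0;0 0 0 -.02 0;0 0 0 -.02 0;0 0 0 -.005 0;0 0 0 0 0;0 0 0 0 0' 20
python3 -m inch '0 0 0 0 0;0 0 0 0 0;0 0 0 -.005 0;0 0 0 -.005 0;0 0 0 -.003 0;0 0 0 -.003 0;0 0 0 0 0;0 0 0 0 0' 6
python3 -c "from h import *;st()"
```

```text
time: 24.12
tcp_pos: [0.6042, 0.0155, 0.085]
ee_rot: [179.9, 0.0, 86.0]
force: [0.1, 0.3, -3.6]
finger_gap: 0.499
time: 25.12
tcp_pos: [0.6041, 0.0163, 0.0691]
ee_rot: [179.9, -0.0, 86.0]
force: [-2.1, 2.7, 6.5]
finger_gap: 0.499
25.12 [0.6041 0.0163 0.0691] [179.9  -0.   86. ] F [-2.1  2.7  6.5] M [ 0.27  0.33 -0.02] gap 43.9
```

```bash
python3 -m inch '70 0 0 0 0;100 0 0 0 0;100 0 0 0 0;100 0 0 0 0;100 0 0 .02 0;100 0 0 .04 0;100 0 0 .04 0;100 .003 -.04 .01 -2;100 .003 -.05 0 -2.4;100 .003 -.05 0 -2.4;100 .003 -.05 0 -2.4;100 .003 -.05 0 -2.4;100 .004 -.045 -.02 -2.4;100 0 -.022 -.03 0;100 0 0 0 0' 5
python3 - <<'E'
from h import *
st()
f,K,d,T=cam('wrist')
m=cv2.inRange(cv2.cvtColor(f,cv2.COLOR_RGB2HSV),(60,60,30),(95,255,255))
for c in cv2.findContours(m,0,1)[0]:
    if cv2.contourArea(c)>300:
        w=ray(K,d,T,c.reshape(-1,2),.045)[:,:2].astype(np.float32)
        print('tin',np.round(cv2.minAreaRect(w*1000)[0]),cv2.minAreaRect(w*1000)[1:],cv2.boundingRect(c))
g,K,d,T=cam('scene')
save(np.hstack([g[60:340,80:440],f[80:360,180:460]]),'m7.png',k=1.2)
E
```

```text
time: 27.0
tcp_pos: [0.6205, -0.2918, 0.1254]
ee_rot: [-179.7, -0.1, 71.9]
force: [-0.4, 0.9, 0.0]
finger_gap: 1.002
27.0 [ 0.6205 -0.2918  0.1254] [-1.797e+02 -1.000e-01  7.190e+01] F [-0.4  0.9  0. ] M [ 0.02 -0.05  0.03] gap 88.2
tin [ 625. -314.] ((82.0499267578125, 42.746253967285156), 72.36656188964844) (263, 189, 61, 107)
```

View pics/m7.png

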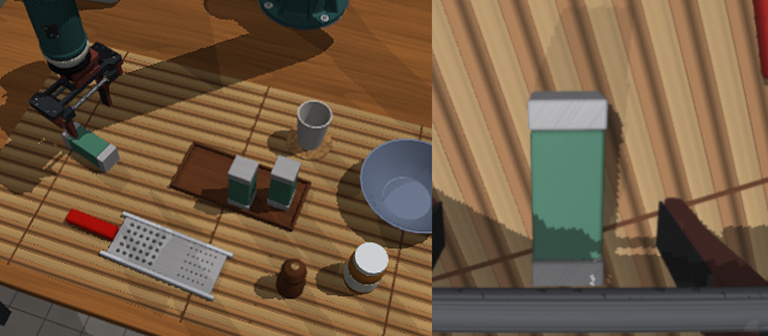

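Tins A and B stand upright in the tray. Tin C is centred at about (0.625, −0.313), so I'll shift 1 cm and try the same grip.

```bash
python3 -m inch '100 .01 -.002 0 .5;100 0 0 -.04 0;100 0 0 -.04 0;100 0 0 -.025 0;100 0 0 -.012 0;100 0 0 0 0;0 0 0 0 0;0 0 0 0 0;0 0 0 0 0;0 0 0 0 0;0 0 0 0 0;0 0 0 0 0;0 0 0 .01 0;0 0 0 .01 0;0 0 0 .01 0;0 0 0 .01 0;0 0 0 0 0;0 0 0 0 0' 5
python3 - <<'E'
from h import *
st()
f,K,d,T=cam('wrist')
save(f,'w8.png')
m=cv2.inRange(cv2.cvtColor(f,cv2.COLOR_RGB2HSV),(60,60,30),(95,255,255))
for c in cv2.findContours(m,0,1)[0]:
    if cv2.contourArea(c)>300: print(cv2.boundingRect(c))
print('refs: A(tilted): 223,285,w112,h35 ; B level 223,259')
E
```

```text
time: 29.35
tcp_pos: [0.6336, -0.2928, 0.052]
ee_rot: [179.9, -0.0, 72.5]
force: [1.6, 3.1, 4.3]
finger_gap: 0.501
29.35 [ 0.6336 -0.2928  0.052 ] [179.9  -0.   72.5] F [1.6 3.1 4.3] M [ 0.5  -0.22  0.03] gap 44.1
(240, 358, 78, 7)
(224, 283, 110, 37)
refs: A(tilted): 223,285,w112,h35 ; B level 223,259
```

Same signature as tin A, so the foot is on the − end. I'll lift it clear and place it in the last slot.

```bash
python3 -m inch '0 0 0 .015 0;0 0 0 .015 0;0 0 0 .015 0;0 0 0 .015 0;0 0 0 .02 0;0 0 0 .017 0;0 0 0 0 0;0 0 0 0 0;0 0 0 0 0;0 0 0 0 0' 5
python3 -m inch '0 0 0 0 0;0 0 0 0 0;0 -.003 .02 0 1.5;0 -.007 .04 0 2.4;0 -.007 .042 0 2.4;0 -.007 .042 0 2.4;0 -.007 .04 0 2.4;0 -.0046 .04 0 2.4;0 0 0 0 0;0 0 0 0 0;0 0 0 -.02 0;0 0 0 -.02 0;0 0 0 -.02 0;0 0 0 -.003 0;0 0 0 0 0;0 0 0 0 0' 20
python3 -m inch '0 0 0 0 0;0 0 0 0 0;0 0 0 -.005 0;0 0 0 -.005 0;0 0 0 -.003 0;0 0 0 -.003 0;0 0 0 0 0;0 0 0 0 0' 5
python3 -c "from h import *;st()"
```

```text
time: 30.65
tcp_pos: [0.6322, -0.2929, 0.1473]
ee_rot: [-179.9, -0.0, 72.5]
force: [0.7, 0.2, -4.2]
finger_gap: 0.502
time: 32.65
tcp_pos: [0.5978, -0.0696, 0.0861]
ee_rot: [179.9, 0.0, 86.0]
force: [-0.5, -0.9, -3.6]
finger_gap: 0.492
time: 33.65
tcp_pos: [0.5975, -0.0697, 0.0701]
ee_rot: [179.9, 0.1, 86.0]
force: [-2.1, -1.3, 4.8]
finger_gap: 0.496
33.65 [ 0.5975 -0.0697  0.0701] [1.799e+02 1.000e-01 8.600e+01] F [-2.1 -1.3  4.8] M [-0.2   0.36 -0.  ] gap 43.7
```

```bash
python3 -m inch '70 0 0 0 0;100 0 0 0 0;100 0 0 0 0;100 0 0 0 0;100 0 0 .02 0;100 0 0 .04 0;100 0 0 .04 0;100 -.03 .02 .03 0;100 -.04 .02 0 1;100 -.04 .02 0 1;100 -.0375 .02 0 1;100 0 .01 0 1;100 0 0 0 0' 5
python3 - <<'E'
from h import *
import pickle
st()
f,K,d,T=r=cam('wrist');pickle.dump(r,open('w9.pkl','wb'))
g=cam('scene')[0]
save(np.hstack([g[60:340,130:370],f[0:280,100:480]]),'m8.png',k=1.28)
E
```

```text
time: 35.28
tcp_pos: [0.4505, 0.0212, 0.1995]
ee_rot: [179.9, 0.0, 90.1]
force: [0.4, 0.2, 0.1]
finger_gap: 0.999
35.27 [0.4505 0.0212 0.1995] [179.9   0.   90.1] F [0.4 0.2 0.1] M [-0.05 -0.08 -0.01] gap 87.9
```

View pics/m8.png

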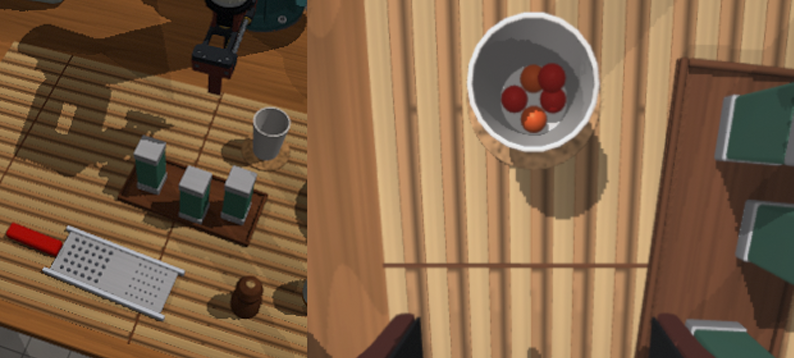

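```bash
python3 - <<'E'
from h import *
import pickle
f,K,d,T=pickle.load(open('w9.pkl','rb'))
P=lambda L,z:np.round(ray(K,d,T,np.array([(100+(x-307.2)/1.28,y/1.28) for x,y in L]),z)[:,:2],4).tolist()
print('rim c',P([(534,82)],.1),'LRTB',P([(468,82),(600,82),(534,13),(534,151)],.1),'coaster B',P([(536,168)],.005), 'tray walls',P([(678,62),(645,345)],.014))
E
```

```text
rim c [[0.4502, 0.1265]] LRTB [[0.4146, 0.1266], [0.4859, 0.1267], [0.4502, 0.1609], [0.4503, 0.0902]] coaster B [[0.4516, 0.0769]] tray walls [[0.5528, 0.1521], [0.5425, -0.0663]]
```

```bash
python3 -m inch '100 0 .05 0 0;100 0 .055 0 0;100 0 0 0 0;100 0 0 -.04 0;100 0 0 -.04 0;100 0 0 -.04 0;100 0 0 -.03 0;100 0 0 -.0125 0;100 0 0 0 0;0 0 0 0 0;0 0 0 0 0;0 0 0 0 0;0 0 0 0 0;0 0 0 0 0;0 0 0 .01 0;0 0 0 .015 0;0 0 0 0 0' 45
python3 -c "from h import *;st()"
```

```text
time: 37.5
tcp_pos: [0.4503, 0.126, 0.0627]
ee_rot: [179.9, -0.0, 90.0]
force: [1.0, -0.4, -2.7]
finger_gap: 0.778
37.5 [0.4503 0.126  0.0627] [179.9  -0.   90. ] F [ 1.  -0.4 -2.7] M [-0.02 -0.07  0.02] gap 68.4
```

```bash
python3 -m inch '0 0 -.02 0 0;0 0 -.03 0 0;0 0 -.031 0 0;0 0 0 0 0;0 0 0 -.015 0;0 0 0 -.01 0;0 0 0 -.005 0;0 0 0 0 0' 45
python3 -m inch '100 0 0 0 0;100 0 0 0 0;100 0 0 .008 0;0 0 0 0 0;0 0 0 0 0;0 0 0 0 0;0 0 0 0 0;0 0 0 0 0' 7
python3 -c "from h import *;st()"
```

```text
time: 38.5
tcp_pos: [0.4473, 0.0454, 0.0317]
ee_rot: [-179.8, -0.0, 90.1]
force: [-5.1, -0.1, 8.2]
finger_gap: 0.777
time: 39.5
tcp_pos: [0.4494, 0.0448, 0.0397]
ee_rot: [-180.0, -0.0, 90.0]
force: [-1.4, -0.4, 5.1]
finger_gap: 0.799
39.5 [0.4494 0.0448 0.0397] [-180.   -0.   90.] F [-1.4 -0.4  5.1] M [ 0.02  0.06 -0.01] gap 70.3
```

```bash
python3 -m inch '0 0 .005 0 0;0 0 .0075 .0016 0;0 0 .0075 .0014 0;0 0 .0075 .0012 0;0 0 .0076 0 0;0 0 .0076 -.0006 0;0 0 .0076 -.0012 0;0 0 .0071 -.002 0;0 0 .0071 -.0025 0;0 0 .0071 -.003 0;0 0 0 0 0' 7
python3 - <<'E'
from h import *
st()
f=cam('wrist')[0]; g=cam('scene')[0]
save(np.hstack([g[80:300,230:420],f[60:280,100:460]]),'m9.png',k=1.4)
E
```

```text
time: 40.88
tcp_pos: [0.4495, 0.1169, 0.0343]
ee_rot: [-180.0, -0.0, 90.1]
force: [0.7, -1.6, -0.1]
finger_gap: 0.799
40.88 [0.4495 0.1169 0.0343] [-180.    -0.    90.1] F [ 0.7 -1.6 -0.1] M [-0.15 -0.08  0.02] gap 70.3
```

View pics/m9.png

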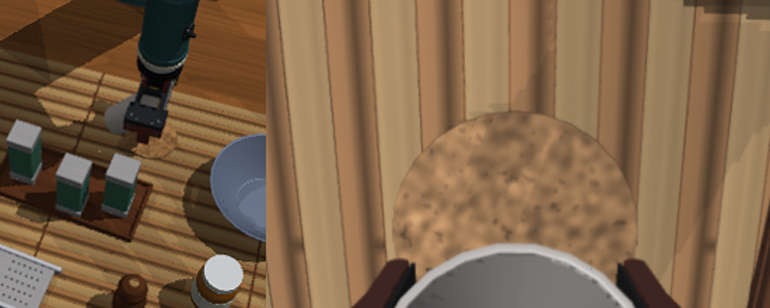

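The cup tilts as planned, mouth towards +y with its rim at crop (510, 250). I'll tip it further, let it lie on the coaster edge and regrip at mid-height.

```bash
python3 -m inch '0 0 .0063 -.0037 0;0 0 .0063 -.0043 0;0 0 .0062 -.0049 0;0 0 .0041 -.0042 0;0 0 .0041 -.0045 0;0 0 .004 -.0049 0;0 0 0 0 0;0 0 0 0 0' 7
python3 -m inch '84 0 0 0 0;84 0 0 0 0;90 0 0 0 0;95 0 0 0 0;98 0 0 0 0;98 0 -.008 .002 0;98 0 -.01 .003 0;98 0 -.007 .002 0;98 0 0 0 0;0 0 0 0 0;0 0 0 0 0;0 0 0 0 0;0 0 0 0 0;0 0 0 0 0;0 0 0 0 0' 45
python3 - <<'E'
from h import *
st()
f=cam('wrist')[0]; g=cam('scene')[0];t=cam('top')[0]
save(f,'w10.png');save(g,'s10.png');save(t,'t10.png')
hsv=cv2.cvtColor(g,cv2.COLOR_RGB2HSV)
m=cv2.inRange(hsv,(0,170,90),(12,255,255))
n,l,s,c=cv2.connectedComponentsWithStats(m);print([(s[i].tolist()) for i in range(1,n) if s[i,4]>15])
hsv=cv2.cvtColor(f,cv2.COLOR_RGB2HSV)
m=cv2.inRange(hsv,(0,170,90),(12,255,255))
n,l,s,c=cv2.connectedComponentsWithStats(m);print([(s[i].tolist()) for i in range(1,n) if s[i,4]>40])
E
```

```text
time: 41.98
tcp_pos: [0.4495, 0.1475, 0.008]
ee_rot: [-180.0, -0.0, 90.0]
force: [0.8, 1.3, 0.2]
finger_gap: 0.8
time: 43.85
tcp_pos: [0.4493, 0.1225, 0.015]
ee_rot: [-180.0, -0.0, 90.0]
force: [-0.6, 0.8, 0.9]
finger_gap: 0.717
43.85 [0.4493 0.1225 0.015 ] [-180.   -0.   90.] F [-0.6  0.8  0.9] M [0.03 0.07 0.  ] gap 63.1
[[135, 234, 44, 24, 492]]
[]
```

```bash
python3 -m inch '0 0 0 .015 0;0 0 0 .03 0;0 0 0 .03 0;0 0 0 .02 0;0 .01 .0195 0 0;0 .02 .03 0 0;0 .02 .035 0 0;0 .02 .04 0 0;0 .01 .03 0 0;0 0 0 0 0;0 0 0 -.015 0;0 0 0 0 0;0 0 0 0 0' 45
python3 - <<'E'
from h import *
st()
f=cam('wrist')[0]; g=cam('scene')[0];t=cam('top')[0]
save(f,'w11.png');save(g,'s11.png');save(t,'t11.png')
for a in(f,g,t):
  m=cv2.inRange(cv2.cvtColor(a,cv2.COLOR_RGB2HSV),(0,170,90),(12,255,255))
  n,l,s,c=cv2.connectedComponentsWithStats(m);print([(s[i].tolist()) for i in range(1,n) if s[i,4]>15])
E
```

```text
time: 45.62
tcp_pos: [0.5289, 0.2759, 0.0946]
ee_rot: [-179.9, 0.0, 90.0]
force: [0.5, 1.0, -1.2]
finger_gap: 0.72
45.62 [0.5289 0.2759 0.0946] [-179.9    0.    90. ] F [ 0.5  1.  -1.2] M [-0.01 -0.11  0.  ] gap 63.4
[[264, 83, 27, 28, 586], [263, 177, 39, 40, 1195]]
[[420, 221, 7, 6, 29], [135, 233, 44, 26, 498]]
[[356, 133, 46, 14, 499]]
```

```bash
python3 -m inch '0 0 0 0 0;0 0 0 0 0;0 0 0 -.008 0;0 0 0 -.005 0;0 0 0 -.004 0;0 0 0 -.004 0;0 0 0 0 0' 8
python3 -c "from h import *;st()"
python3 -m inch '0 0 0 -.004 0;0 0 0 -.004 0;0 0 0 -.003 0;0 0 0 0 0;0 0 0 0 0;0 0 0 0 0;0 0 0 0 0;0 0 0 0 0'
python3 - <<'E'
from h import *
st()
f=cam('wrist')[0]; g=cam('scene')[0];t=cam('top')[0]
save(f,'w12.png');save(g,'s12.png');save(t,'t12.png')
for a in(f,g,t):
  m=cv2.inRange(cv2.cvtColor(a,cv2.COLOR_RGB2HSV),(0,150,70),(14,255,255))
  n,l,s,c=cv2.connectedComponentsWithStats(m);print([(s[i].tolist()) for i in range(1,n) if s[i,4]>15])
E
```

```text
time: 46.65
tcp_pos: [0.5296, 0.2773, 0.074]
ee_rot: [-180.0, -0.0, 90.0]
force: [-0.5, -0.1, 1.2]
finger_gap: 0.725
46.65 [0.5296 0.2773 0.074 ] [-180.   -0.   90.] F [-0.5 -0.1  1.2] M [0.06 0.1  0.  ] gap 63.8
time: 47.65
tcp_pos: [0.5296, 0.277, 0.0631]
ee_rot: [180.0, -0.0, 90.0]
force: [-1.1, 2.6, 2.0]
finger_gap: 0.726
47.65 [0.5296 0.277  0.0631] [180.  -0.  90.] F [-1.1  2.6  2. ] M [ 0.4  -0.09 -0.  ] gap 63.9
[[257, 54, 32, 35, 884], [341, 84, 32, 33, 831], [272, 114, 32, 33, 804], [191, 133, 31, 32, 762], [300, 153, 31, 26, 652], [538, 158, 22, 35, 303]]
[[0, 0, 560, 420, 57527], [427, 29, 29, 34, 859], [489, 43, 15, 17, 166], [549, 60, 11, 24, 135], [541, 86, 19, 13, 104], [433, 90, 127, 82, 2845], [152, 101, 13, 5, 24], [152, 111, 24, 7, 41], [185, 118, 13, 7, 30], [123, 122, 11, 6, 17], [134, 125, 7, 5, 16], [300, 137, 5, 6, 19], [148, 140, 9, 4, 16], [314, 141, 10, 5, 17], [295, 144, 5, 7, 18], [113, 152, 13, 6, 21], [168, 155, 11, 6, 25], [290, 155, 14, 7, 31], [364, 154, 10, 6, 18], [502, 156, 14, 49, 276], [531, 161, 13, 49, 294], [281, 163, 12, 9, 32], [155, 164, 
[... 1879 characters left out ...]
 9, 7, 24], [257, 301, 15, 6, 25], [217, 304, 17, 8, 39], [418, 304, 18, 8, 34], [326, 307, 15, 7, 30], [371, 306, 17, 7, 32], [285, 309, 11, 7, 24], [240, 311, 9, 5, 18], [295, 310, 9, 7, 18], [249, 314, 24, 11, 47], [302, 315, 14, 7, 30], [350, 314, 14, 6, 26], [454, 315, 12, 5, 27], [537, 317, 23, 8, 56], [376, 321, 21, 10, 38], [326, 322, 8, 5, 16], [341, 326, 7, 4, 17], [356, 331, 10, 6, 18], [404, 330, 9, 5, 21], [319, 335, 8, 6, 18], [367, 335, 16, 7, 28], [418, 335, 28, 11, 57], [328, 338, 17, 9, 36], [453, 344, 6, 6, 17], [329, 355, 17, 7, 24], [379, 354, 9, 6, 22], [434, 354, 10, 7, 27], [535, 354, 25, 24, 249], [407, 363, 8, 6, 22], [440, 374, 10, 5, 18]]
[[356, 133, 46, 14, 563]]
```

```bash
python3 -m inch '0 0 0 0 0;0 0 0 0 0;0 0 0 .02 0;0 0 0 .03 0;0 0 0 .03 0;0 0 0 0 0;0 -.0076 -.0164 0 10.6;0 -.0076 -.0164 0 10.6;0 -.0076 -.0164 0 10.6;0 -.0076 -.0164 0 10.6;0 -.0076 -.0164 0 10.6;0 -.0076 -.0164 0 10.6;0 -.0076 -.0164 0 10.6;0 -.0076 -.0164 0 10.6' 45
python3 -m inch '0 -.0076 -.0164 0 10.6;0 -.0076 -.0164 0 10.6;0 -.0076 -.0164 0 10.6;0 -.0076 -.0164 0 10.6;0 -.0076 -.0164 0 10.6;0 -.0076 -.0164 0 10.6;0 -.0076 -.0164 0 10.6;0 0 0 0 1;0 0 0 0 0'
python3 - <<'E'
from h import *
st();print(np.round(env.sense()['joint_positions'],1))
f=cam('wrist')[0]; g=cam('scene')[0];t=cam('top')[0]
save(f,'w13.png');save(g,'s13.png');save(t,'t13.png')
E
```

```text
time: 49.55
tcp_pos: [0.4669, 0.1447, 0.1412]
ee_rot: [-179.9, -0.2, 175.2]
force: [-0.4, -0.3, -1.2]
finger_gap: 0.718
time: 50.68
tcp_pos: [0.4151, 0.0311, 0.1424]
ee_rot: [179.9, -0.0, -110.2]
force: [0.4, 0.7, -1.5]
finger_gap: 0.715
50.67 [0.4151 0.0311 0.1424] [ 179.9   -0.  -110.2] F [ 0.4  0.7 -1.5] M [ 0.14 -0.1  -0.01] gap 62.9
[  -5.2   11.5  113.8    0.    54.8 -165.1]
```

```bash
python3 -m inch '0 0 0 -.03 0;0 0 0 -.03 0;0 0 0 -.025 0;0 0 0 0 0' 45
python3 -m inch '0 0 0 0 0;0 0 0 0 0;0 0 0 -.01 0;0 0 0 -.008 0;0 0 0 -.006 0;0 0 0 -.006 0;0 0 0 -.005 0;0 0 0 -.005 0;0 0 0 -.004 0;0 0 0 0 0;0 0 0 0 0' 7
python3 - <<'E'
from h import *
st()
f=cam('wrist')[0];save(f,'w14.png')
g=cam('scene')[0];save(g,'s14.png')
E
```

```text
time: 51.32
tcp_pos: [0.4142, 0.0314, 0.0568]
ee_rot: [179.8, -0.1, -110.0]
force: [-0.6, 0.3, -0.8]
finger_gap: 0.717
time: 52.7
tcp_pos: [0.4154, 0.0309, 0.014]
ee_rot: [180.0, -0.0, -110.0]
force: [-1.0, -0.2, -1.3]
finger_gap: 0.726
52.7 [0.4154 0.0309 0.014 ] [ 180.   -0. -110.] F [-1.  -0.2 -1.3] M [ 0.1  -0.11  0.  ] gap 63.9
```

```bash
python3 -m inch '100 0 0 0 0;100 0 0 0 0;100 0 0 0 0;100 0 0 0 0;100 -.0103 -.0282 .001 0;100 0 0 0 0;0 0 0 0 0;0 0 0 0 0;0 0 0 0 0;0 0 0 0 0;0 0 0 0 0' 6
python3 - <<'E'
from h import *
st()
f=cam('wrist')[0];g=cam('scene')[0];t=cam('top')[0]
a=np.hstack([cv2.resize(g[40:320,140:440],(420,392)),f[:392,90:470]])
save(a,'m10.png',k=1)
E
```

```text
time: 54.18
tcp_pos: [0.4053, 0.0029, 0.015]
ee_rot: [-180.0, 0.0, -110.0]
force: [0.4, 1.8, 0.2]
finger_gap: 0.793
54.17 [0.4053 0.0029 0.015 ] [-180.    0. -110.] F [0.4 1.8 0.2] M [ 0.16 -0.14 -0.01] gap 69.8
```

View pics/m10.png

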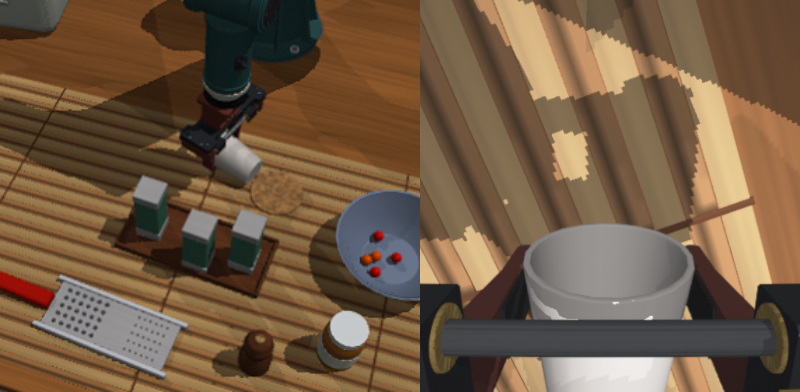

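Five tomatoes lie in the bowl, around (375, 255). The cup lies empty with its foot towards the coaster at (277, 190). I'll push the foot against the coaster edge and swing the cup upright.

```bash
python3 -m inch '0 .0027 .0075 0 0;0 .0019 .0052 .0095 0;0 .0019 .0052 .0095 0;0 .0027 .0075 .0077 0;0 .0027 .0075 .0077 0;0 .0032 .0089 .0058 0;0 .0032 .0089 .0058 0;0 .0037 .0102 .0033 0;0 .0037 .0102 .0033 0;0 .0038 .0103 .0005 0;0 .0038 .0103 .0005 0;0 0 0 0 0;0 0 0 0 0' 5
python3 - <<'E'
from h import *
st()
f,K,d,T=cam('wrist');save(f,'w15.png')
g=cam('scene')[0];save(g,'s15.png')
# white/grey cup extents in wrist view
P=np.array(env.sense()['tcp_pos']);a=np.radians(-110);tx=np.array([np.cos(a),np.sin(a),0]);ty=np.array([-np.sin(a),np.cos(a),0])
gp=P+[0,0,.019]
for phi in(0,15,30,45,60,85):
  s,c_=np.sin(np.radians(phi)),np.cos(np.radians(phi))
  ax=tx*s+np.array([0,0,1])*c_; n=tx*c_-np.array([0,0,1])*s
  th=np.linspace(0,2*np.pi,41)[:,None]
  q=gp+ax*.014+.036*(np.cos(th)*n+np.sin(th)*ty)
  v=(q-T[:3,3])@T[:3,:3]
  px,_=cv2.projectPoints(v*[1,-1,-1],np.zeros(3),np.zeros(3),K,d);px=px.reshape(-1,2);print(phi,px.min(0).round(),px.max(0).round())
E
```

```text
time: 55.95
tcp_pos: [0.4382, 0.0944, 0.0684]
ee_rot: [180.0, -0.0, -110.0]
force: [0.4, 0.8, -1.2]
finger_gap: 0.758
55.95 [0.4382 0.0944 0.0684] [ 180.   -0. -110.] F [ 0.4  0.8 -1.2] M [ 0.11 -0.05  0.08] gap 66.7
0 [192. 214.] [369. 373.]
15 [192. 202.] [369. 378.]
30 [192. 197.] [369. 377.]
45 [192. 198.] [369. 367.]
60 [193. 205.] [368. 349.]
85 [195. 224.] [366. 305.]
```

```bash
python3 - <<'E'
import cv2,numpy as np
for n in('w14','w15'):
  f=cv2.imread(f'pics/{n}.png');h=cv2.cvtColor(f,cv2.COLOR_BGR2HSV)
  m=(h[...,1]<45)&(h[...,2]>60)
  print(n,'col280 V:',[(r,int(h[r,280,2]),int(h[r,280,1])) for r in range(130,420,8)])
  print([(r,np.flatnonzero(m[r,150:410])[[0,-1]]+150) for r in range(130,420,10) if m[r,150:410].sum()>10])
f=cv2.imread('pics/s15.png');h=cv2.cvtColor(f,cv2.COLOR_BGR2HSV)
m=((h[...,1]<45)&(h[...,2]>70)).astype(np.uint8);m[:100]=0;m[190:]=0;m[:,:270]=0;m[:,345:]=0
n,l,s,c=cv2.connectedComponentsWithStats(m)
for i in range(1,n):
  if s[i,4]>80:
    ys,xs=np.where(l==i);ev,V=np.linalg.eigh(np.cov(xs,ys));print(s[i],c[i].round(),ev.round(),V[:,1].round(2))
for r in range(100,190,4): print(r,''.join('#' if m[r,x] else '.' for x in range(270,345,2)))
E
```

```text
w14 col280 V: [(130, 94, 114), (138, 105, 114), (146, 107, 129), (154, 125, 96), (162, 127, 96), (170, 127, 90), (178, 150, 8), (186, 150, 8), (194, 150, 8), (202, 143, 11), (210, 139, 11), (218, 139, 11), (226, 138, 9), (234, 139, 11), (242, 161, 3), (250, 238, 2), (258, 141, 9), (266, 234, 2), (274, 237, 2), (282, 160, 5), (290, 238, 2), (298, 139, 9), (306, 139, 11), (314, 139, 11), (322, 56, 18), (330, 63, 20), (338, 72, 18), (346, 71, 18), (354, 62, 16), (362, 237, 2), (370, 236, 2), (378, 227, 6), (386, 226, 7), (394, 225, 7), (402, 98, 128), (410, 96, 128), (418, 32, 32)]
[(180, array([193, 354])), (190, array([190, 371])), (200, array([191, 370])), (210, array([193, 368])), (220, array([194, 366])), (230, array([195, 364])), (240, array([196, 362])), (250, array([197, 362])), (260, array([199, 360])), (270, array([200, 358])), (280, array([201, 356])), (290, array([203, 353])), (300, array([204, 351])), (310, array([205, 349])), (320, array([203, 307])), (330, array([150, 409])), (340, array([150, 409])), (350, array([150, 409])), (360, array([213, 338])), (370, array([214, 3
[... 1517 characters left out ...]
............
128 ......................................
132 ......................................
136 ....................................#.
140 .................................##...
144 ......................................
148 ......................................
152 .................................#....
156 .............................#.##.....
160 .............................####.....
164 ............................#####.....
168 ............................#####.....
172 ...........................#####......
176 ......................................
180 ......................................
184 ......................................
188 ......................................
```

```bash
cat > rim.py <<'E'
from h import *
from scipy.optimize import least_squares
def fit(f,T,K,d,rows):
    h=cv2.cvtColor(f,cv2.COLOR_RGB2HSV);m=(h[...,1]<45)&(h[...,2]>60)
    pts=[]
    for r in rows:
        q=np.flatnonzero(m[r,150:410])+150
        if len(q)>10: pts+=[(q[0],r),(q[-1]+1,r)]
    pts=np.array(pts,float)
    u=cv2.undistortPoints(pts.reshape(-1,1,2),K,d).reshape(-1,2)
    v=np.c_[u[:,0],-u[:,1],-np.ones(len(u))]@T[:3,:3].T
    s=env.sense();a=np.radians(s['ee_rot'][2]);tx=np.array([np.cos(a),np.sin(a),0]);ty=np.array([-tx[1],tx[0],0]);P=np.array(s['tcp_pos'])
    def res(p):
        phi,x,y,z=p;ax=tx*np.sin(phi)+np.array([0,0,1])*np.cos(phi);c=P+tx*x+ty*y+[0,0,z]
        t=((c-T[:3,3])@ax)/(v@ax);q=T[:3,3]+v*t[:,None]
        return (np.linalg.norm(q-c,axis=1)-.036)*1000
    for p0 in(0,.5,-.3,1):
        o=least_squares(res,[p0,0,0,.04],x_scale=[.1,.01,.01,.01],loss='soft_l1')
        print('tilt',np.degrees(o.x[0]).round(1),'rim centre rel TCP (tx,ty,z)',o.x[1:].round(4),'cost',o.cost.round(1))
        if p0==0: c=P+tx*o.x[1]+ty*o.x[2];ax=tx*np.sin(o.x[0]);print('foot xy',(c-.095*ax)[:2].round(4))
E
python3 - <<'E'
from rim import *
f,K,d,T=cam('wrist')
fit(f,T,K,d,range(164,308,4))
E
```

```text
tilt 20.0 rim centre rel TCP (tx,ty,z) [0.0231 0.0006 0.0343] cost 1.0
foot xy [0.442  0.1028]
tilt 20.0 rim centre rel TCP (tx,ty,z) [0.0231 0.0006 0.0343] cost 1.0
tilt 20.0 rim centre rel TCP (tx,ty,z) [0.0231 0.0006 0.0343] cost 1.0
tilt 20.0 rim centre rel TCP (tx,ty,z) [0.0231 0.0006 0.0343] cost 1.0
```

```bash
python3 -m inch '0 .002 .0055 0 0;0 .002 .0055 0 0;0 .002 .0055 -.001 0;0 .002 .0055 -.001 0;0 0 0 0 0;0 0 0 0 0' 5
python3 - <<'E'
from rim import *
st()
f,K,d,T=cam('wrist')
fit(f,T,K,d,range(164,308,4))
E
```

```text
time: 56.85
tcp_pos: [0.4467, 0.1165, 0.0667]
ee_rot: [-180.0, 0.0, -110.0]
force: [-0.9, 0.2, -1.0]
finger_gap: 0.742
56.85 [0.4467 0.1165 0.0667] [-180.    0. -110.] F [-0.9  0.2 -1. ] M [ 0.15 -0.12 -0.02] gap 65.3
tilt 10.9 rim centre rel TCP (tx,ty,z) [0.0229 0.0006 0.0351] cost 1.2
foot xy [0.4455 0.1116]
tilt 29.8 rim centre rel TCP (tx,ty,z) [0.0258 0.0006 0.0341] cost 1.3
tilt 10.9 rim centre rel TCP (tx,ty,z) [0.0229 0.0006 0.0351] cost 1.2
tilt 10.9 rim centre rel TCP (tx,ty,z) [0.0229 0.0006 0.0351] cost 1.2
```

```bash
python3 -m inch '80 0 0 0 0;85 0 0 0 0;92 0 0 0 0;100 0 0 0 0;100 0 0 0 0;100 0 0 0 0' 5
python3 - <<'E'
from rim import *
st()
f,K,d,T=cam('wrist')
save(f,'w16.png')
fit(f,T,K,d,range(170,308,4))
E
```

```text
time: 57.65
tcp_pos: [0.4465, 0.1164, 0.0666]
ee_rot: [-180.0, -0.0, -110.0]
force: [-0.1, 0.0, 1.4]
finger_gap: 0.996
57.65 [0.4465 0.1164 0.0666] [-180.   -0. -110.] F [-0.1  0.   1.4] M [ 0.12 -0.02  0.01] gap 87.7
tilt 16.6 rim centre rel TCP (tx,ty,z) [0.0101 0.0024 0.031 ] cost 19.8
foot xy [0.4545 0.1316]
tilt 16.6 rim centre rel TCP (tx,ty,z) [0.0101 0.0024 0.031 ] cost 19.8
tilt 16.6 rim centre rel TCP (tx,ty,z) [0.0101 0.0024 0.031 ] cost 19.8
tilt 16.6 rim centre rel TCP (tx,ty,z) [0.0101 0.0024 0.031 ] cost 19.8
```

```bash
python3 - <<'E'
from rim import *
f,K,d,T=cam('wrist')
h=cv2.cvtColor(f,cv2.COLOR_RGB2HSV);m=(h[...,1]<45)&(h[...,2]>60)
rows=[(r,*(np.flatnonzero(m[r,150:410])[[0,-1]]+150)) for r in range(140,320,8) if m[r,150:410].sum()>10]
print([tuple(map(int,r)) for r in rows])
fit(f,T,K,d,[r[0] for r in rows if r[0]>=190 and r[0]<250])
L=np.array([(r[1],r[0]) for r in rows]+[(r[2]+1,r[0]) for r in rows],float)
w=ray(K,d,T,L,.1)[:,:2]
o=least_squares(lambda p:(np.linalg.norm(w-p[:2],axis=1)-.036)*1000,[.445,.11],loss='soft_l1',x_scale=.01);print('upright fit',o.x.round(4),np.round(o.fun,1).tolist())
E
```

```text
[(180, 256, 296), (188, 245, 307), (196, 235, 316), (204, 225, 324), (212, 216, 333), (220, 208, 341), (228, 202, 348), (236, 195, 353), (244, 192, 357), (252, 188, 360), (260, 186, 362), (268, 186, 363), (276, 185, 363), (284, 185, 363), (292, 188, 361), (300, 190, 359), (308, 194, 355), (316, 198, 351)]
tilt 18.1 rim centre rel TCP (tx,ty,z) [0.0095 0.0023 0.0317] cost 1.1
foot xy [0.4555 0.1345]
tilt 42.2 rim centre rel TCP (tx,ty,z) [0.0992 0.0011 0.1388] cost 0.0
tilt 30.8 rim centre rel TCP (tx,ty,z) [0.1035 0.0011 0.1446] cost 0.0
tilt 18.1 rim centre rel TCP (tx,ty,z) [0.0095 0.0023 0.0317] cost 1.1
upright fit [0.4453 0.1063] [4.0, 2.1, 0.5, -0.4, -0.9, -1.0, -1.2, -0.6, -0.8, -0.4, -0.3, -0.6, -0.2, 0.2, -0.3, -0.1, -0.2, 0.1, 4.3, 2.5, 1.0, -0.2, -0.7, -0.9, -0.7, -0.7, -0.7, -0.6, -0.5, -0.4, -0.4, -0.1, -0.2, 0.0, -0.1, 0.2]
```

The cup is upright again, at about (0.445, 0.106), so it needs shifting some 21 mm to the coaster's middle. I'll centre on it, grip, move and release.

```bash
python3 -m inch '100 -.001 -.01 0 0;100 0 0 -.007 0;100 0 0 -.007 0;0 0 0 0 0;0 0 0 0 0;0 0 0 0 0;0 0 0 0 0;0 0 0 .005 0;0 0 0 0 0;0 .0025 .010 0 0;0 .0025 .0105 0 0;0 0 0 0 0;0 0 0 -.003 0;0 0 0 0 0' 45
python3 -c "from h import *;st()"
python3 -m inch '0 0 0 0 0;0 0 0 0 0;0 0 0 -.002 0;0 0 0 -.002 0;0 0 0 0 0;85 0 0 0 0;92 0 0 0 0;100 0 0 0 0;100 0 0 0 0;100 0 0 .03 0;100 0 0 .04 0;100 0 0 .04 0;100 .02 -.04 .02 0;100 .02 -.05 0 0;100 0 -.05 0 0;100 0 0 0 0' 8
python3 - <<'E'
from h import *
import pickle
st()
t,K,d,T=r=cam('top');g=cam('scene');pickle.dump((r,g),open('fin.pkl','wb'))
a=np.hstack([cv2.resize(g[0][70:330,180:480],(450,390)),cv2.resize(t[170:340,40:190],(344,390))])
save(a,'m11.png',k=1)
E
```

```text
time: 59.5
tcp_pos: [0.4501, 0.1268, 0.0543]
ee_rot: [180.0, -0.0, -110.0]
force: [1.3, 0.5, -2.2]
finger_gap: 0.791
59.5 [0.4501 0.1268 0.0543] [ 180.   -0. -110.] F [ 1.3  0.5 -2.2] M [ 0.15 -0.05 -0.01] gap 69.6
time: 61.5
tcp_pos: [0.4908, -0.0159, 0.1806]
ee_rot: [-180.0, -0.0, -110.2]
force: [-0.3, 0.8, 0.1]
finger_gap: 1.0
61.5 [ 0.4908 -0.0159  0.1806] [-180.    -0.  -110.2] F [-0.3  0.8  0.1] M [ 0.14 -0.02 -0.06] gap 88.0
```

View pics/m11.png

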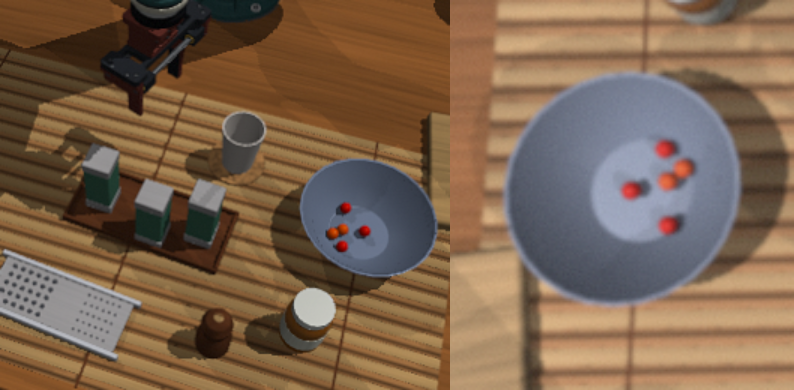

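```bash
python3 - <<'E'
from h import *
import pickle
(r,g)=pickle.load(open('fin.pkl','rb'))
f,K,d,T=g
print('rim (start read .453,.127 the same way)',ray(K,d,T,[(180+244/1.5,70+129/1.5)],.1)[0].round(4))
t,K,d,T=r
m=cv2.inRange(cv2.cvtColor(t,cv2.COLOR_RGB2HSV),(0,130,80),(10,255,255));c=(m[265:310,200:240]>0).sum();print('red px in top-view cup area',c)
w=ray(K,d,T,[(220,287)],.1)[0];print(w.round(3))
E
```

```text
rim (start read .453,.127 the same way) [0.4511 0.1293 0.1   ]
red px in top-view cup area 0
[0.448 0.127 0.1  ]
```

The cup reads within about 3 mm of its starting spot and is empty. The gripper is clear of everything, so I'm handing in.

```bash
python3 -c "
from h import *
env.hand_in();st()"
```

```text
the job is handed in; nothing more can be done
the job is handed in; nothing more can be done
```

The salad corner is set and the job is handed in, at about 61.5 s of robot time; no verdict came back.

- **Tins:** All three stand upright in the tray. I found the foot on each by a light lift off-centre and let the tin swing until the heavy end hung down. Tin B slipped out of a 4 N grip once and fell about 9 cm onto the mat. I picked it up again, and it hung from the same end as before.
- **Tomatoes:** The last picture shows five tomatoes in the bowl, the same number I saw in the cup beforehand. At least one rolled out early while the cup was being carried to the bowl, but it landed in the bowl.
- **Cup:** It is upright on its coaster, and its weight after pouring and the top view both say it is empty. Its position reads within about 3 mm of where it stood at the start.
- **Bystanders:** I never touched the grater, mill or jar. The last picture shows the mill, the jar and most of the grater in place.

Two measurements disagreed. The first fit of the cup's rim after I let it go read a tilt of about 17°. A refit assuming the cup upright matched the outline well, and the later pictures show it standing.

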